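# Make up the soldering kit and the stone-setting kit on their boards

### The job

Make up two kits from the stock lying loose on the bench. On the red-edged board goes the soldering kit: the charcoal block flat in the long bay, the copper bezel cup standing upright on the middle of the charcoal block, and the brass burner head standing upright in the round well. On the green-edged board goes the setting kit: the wooden ring clamp lying lengthwise in the long bay and the black loupe standing upright in the round well; leave the polish tin and the needle valve where they are.

Things in the scene. Friction and masses are not known exactly. Their poses are not given: they have to be found in the camera images.
- red_board: Red-edged kit board: dark wood with red painted edges, 216 long (y) x 90 wide (x) x 13 mm, does not move. Origin: centre of underside. Two light cork-floored pockets 7 mm deep (floor 6 mm above origin): long bay 138 (y) x 66 mm (x), centre at y=-29 mm, x=0; round well of 50 mm diameter, centre at y=+73 mm, x=0. Its height off the worktop is 13 mm everywhere else.
- green_board: Green-edged kit board: dark wood with green painted edges, 216 long (y) x 90 wide (x) x 13 mm, does not move. Origin: centre of underside. Two light cork-floored pockets 7 mm deep (floor 6 mm above origin): long bay 138 (y) x 66 mm (x), centre at y=-29 mm, x=0; round well of 50 mm diameter, centre at y=+73 mm, x=0. Its height off the worktop is 13 mm everywhere else.
- charcoal: Black charcoal soldering block bound with wire, 48 (x) x 70 (y) x 28 mm (z), solid flat top at 27 mm, lying flat. Origin: centre of underside, z up. Grasp across the 46 to 48 mm sides (along its x).
- bezel: Small round copper bezel cup, open side up, 24 mm across the rim, about 18 mm across the foot, 13 mm tall. Origin: centre of underside, z up. Grasp across the outside from above, in any direction.
- nozzle: Brass burner head standing upright: hexagon foot 25 mm across and 8 mm tall, above it a tube 19 to 22 mm in diameter, 56 mm tall over all. Origin: centre of underside, z up. Grasp the tube, at least 10 mm above the foot's underside, in any direction.
- clamp: Brown wooden ring clamp with a steel band at the middle, lying: 120 mm long (its y), 24 mm across (its x), 24 mm tall; the wood lies between 2 and 22 mm above the origin (the origin is 2 mm below the surface it lies on), under the middle. Grasp across the middle, along its x.
- eyeglass: Black eye loupe, a short barrel standing on its wide rim: 34 mm diameter at the foot, a little narrower at the top, 30 mm tall. Origin: centre of underside, z up. Grasp across the barrel in any direction.
- tin: Round red polish tin, 62 mm wide, 22 mm tall; other stock, not wanted in either kit. Origin: centre of underside.
- valve: Brass needle valve with a white end, lying, 66 x 32 x 24 mm; other stock, not wanted in either kit. Origin: centre of underside.
Not all that is in view belongs to the job. What is shaped like the nozzle but pink or purple is not meant. Several things have the shape of the eyeglass; the one meant has the colours described above.

How it is judged:
By the outcome, as a careful person would: the job done as asked, in the order asked, and still so for the second after the job is handed in, with the robot touching nothing.
It also fails if it takes over 112 s, if anything falls off the work surface, if the arm or the gripper's body presses on something with over 40 N, if the wrist force passes 120 N, or if a joint passes its speed limit or range.

### The arm

A 6-joint arm with a two-finger parallel gripper is mounted at the origin on a cart in front of the work surface, level with it; the furniture and walls round the work are solid. World frame = base frame: x ahead of the robot, y to its left, z up, the work surface at z = 0. Lengths are in mm, angles in rad, forces in N, time in s.
With the tool pointing down it reaches from about 350 to 975 mm from the base axis. Payload 7.1 kg.
Tool frame: the origin (TCP) lies between the finger pads; the fingertips stand 14 mm ahead of it and the grasp point (between the pads) lies 5 mm behind it; z points along the fingers, y is the line along which they close (so a half turn about z gives the same grasp; the last joint's range is limited). The gripper opens to 88 mm and grips with 3 to 60 N. Pads are 20 mm wide; open, the fingers measure 115 mm over their backs; the gripper's body (75 mm by 178 mm) begins 61 mm behind the grasp point.
Start: joints at [1.211, 0.423, 1.63, -0, 1.089, -0.019], TCP at [208.869, 589.049, 236.675] pointing down, gripper open.
Joint ranges: [-3, 3], [-0.9, 2.11], [0.09, 2.58], [-1.31, 4.45], [0.11, 2.69], [-2.54, 2.54]. Speed limits (rad/s): [2.39, 2.39, 3.01, 3.14, 3.14, 3.14].

### API

Orientations are given as a rotation vector (axis times angle).
In Python, from workcell import ctrl gives the robot as it stands. The module is installed in compiled form; this text tells all that it offers.
- The arm moves only by the tool servo_tool, never from a script. Its argument "plan" is a list of rows, each a list of 3 entries, a list of its own where there are three numbers: the closure, from 0 (fully open) to 1 (shut), then the shift along the world's x, y, z in mm, then the turn about the world's z in degrees. In form: [[hand, [x, y, z], yaw], ...]. A call has 1 to 10 rows; each row is the pose to reach, as a shift and turn from the pose commanded when the call began; what a row does not reach only later rows make up. A row lasts 1/12 s, in which the tool goes at most 41.7 mm and 7.16 degrees, less where a joint would pass 70% of its speed; a pose out of reach is approached as far as the arm can. A call with a gripper value outside its range is refused whole. The fingers move at their own pace and stop on an object; the grip force is fixed at half the most. Time passes only in rows, so rows that repeat a pose let the fingers close. It gives the time, the measured TCP pose, the force, the opening and the grip force at its end, in the units of the state.
- ctrl.get_obs(): the state, without advancing time (a new reading comes with each control period).
- ctrl.get_image(name): name is "side" or "top"; returns the picture (480x640x3 uint8, blue, green, red); there is no depth.
- ctrl.camera_info(name): a dict with "fovy" (degrees; the focal length in pixels is half the picture's height over the tangent of half this angle, whatever the lens; pixels are square), "cx", "cy" (the principal point, pixels), "rvec" (rotation vector, rad) and "tvec" (3), from world to camera coordinates, as OpenCV has them. Camera axes: x right, y down, z forward; pixel columns grow to the right and rows downward; lengths in mm; the calibration is good to about 2 mm. A picture is of the moment at which its call begins. camera_info takes no time and is no camera call.
- ctrl.close_job(): hands the job in; it is judged then, once.
The state is a dict: "t": time; "qpos": joint angles; "qvel": joint speeds; "joint_torque": joint torques, N m; "ee_pos": TCP position; "orientation": TCP orientation; "ft_force": force on the tool from outside, world axes, zero at the start; "moment": the same for the moment, N m; "width": finger opening in mm; "grasp_force": force on a finger pad.
Only numpy, scipy, OpenCV 4.12 (cv2) and the standard library are available. Lean on these libraries where they do the work, as an engineer would, in place of code of your own. Each camera call takes 0.05 s, during which the arm holds its last target. There are 200 camera calls.

## Working session

There is one attempt and no reset: what is moved stays moved. The work goes in short steps, Python scripts to look and compute and a tool call to move; the robot and the scene stay as the last step left them, time stands still between calls to the robot, and variables do not carry over. Pictures are saved under pics/ and viewed, at most 14 in all, crops included, and the job is handed in when it is done.

Besides the shell and the picture viewer there is one more tool, called after "Call:" as name([rows], argument=value, ...), one row to a line, values as JSON. servo_tool: Moves the arm, as the interface text tells. Its arguments: {"type":"object","properties":{"plan":{"type":"array"}},"required":["plan"]}

```bash
mkdir -p pics; cat > h.py <<'E'
import numpy as np, cv2
from workcell import ctrl
def cam(n):
    c=ctrl.camera_info(n); f=240/np.tan(np.radians(c['fovy'])/2)
    R=cv2.Rodrigues(np.array(c['rvec'],float))[0]; t=np.array(c['tvec'],float)
    return c,f,R,t
def ray(n,u,v,z):
    c,f,R,t=cam(n); d=R.T@np.array([(u-c['cx'])/f,(v-c['cy'])/f,1]); o=-R.T@t
    return o+d*(z-o[2])/d[2]
def proj(n,p):
    c,f,R,t=cam(n); q=R@np.array(p,float)+t
    return f*q[0]/q[2]+c['cx'], f*q[1]/q[2]+c['cy']
E
python3 - <<'E'
from h import *
for n in('top','side'):
    cv2.imwrite(f'pics/{n}0.png',ctrl.get_image(n)); c,f,R,t=cam(n); print(n,c,-R.T@t)
o=ctrl.get_obs();print(o)
E
```

```text
top {'fovy': 44.65682597129915, 'cx': 330.0886911184456, 'cy': 245.59735439730187, 'rvec': array([ 2.09827337, -2.14602323,  0.21747483]), 'tvec': array([ -27.49803747,  584.13366625, 1007.04234695])} [ 376.35668713  -29.34712477 1101.63376899]
side {'fovy': 56.29924133733271, 'cx': 319.76418553113155, 'cy': 237.25078798081674, 'rvec': array([ 2.13362021, -0.51944435,  0.29434519]), 'tvec': array([-527.73462964,  164.44470981,  683.48474481])} [ 240.29083307 -654.40398023  535.45592207]
{'t': 0.1, 'qpos': array([ 1.21098735e+00,  4.23775000e-01,  1.63058992e+00,  1.30717879e-06,
        1.08860385e+00, -1.90400907e-02]), 'qvel': array([-1.20884169e-05, -2.00477830e-03, -2.56975057e-03,  1.11477558e-03,
       -5.80025835e-05,  1.64713443e-03]), 'joint_torque': array([ 3.72009736e-04, -5.45613778e+01, -2.74325538e+01,  6.45027612e-02,
        1.88036769e-02,  2.12198574e-05]), 'ee_pos': array([208.7141328 , 588.6167548 , 235.98210605]), 'orientation': array([-5.32649021e-01, -3.09584395e+00,  2.12241545e-03]), 'ft_force': array([ 0.21595426, -0.30605981,  0.65091922]), 'moment': array([-0.01406323,  0.01049104, -0.0059474 ]), 'grasp_force': 0.0, 'width': 87.81191501433993}
```

View pics/top0.png

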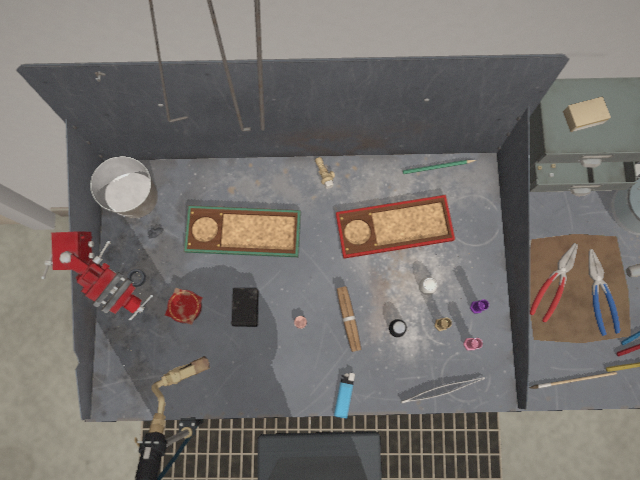

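View pics/side0.png

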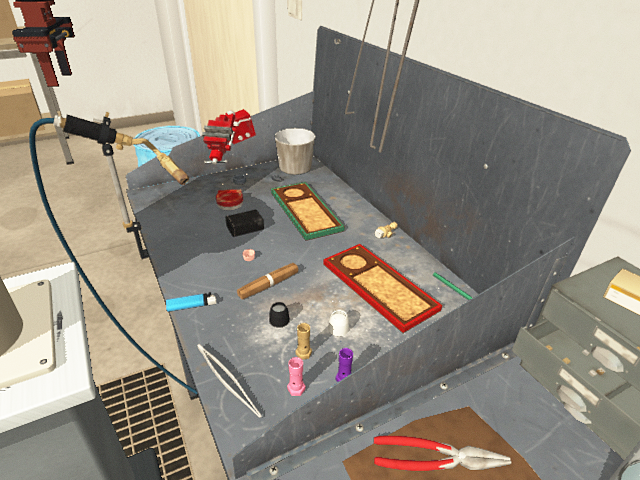

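The top view shows, in pixels: green board (242,232), red board (395,226), charcoal (245,307), bezel (300,322), clamp (348,319), black loupe (398,328), brass nozzle (444,324), with decoys in white, purple and pink. In the side view they are: charcoal (245,222), bezel (249,255), clamp (268,281), loupe (279,315), nozzle (303,340).

```bash
cat > m.py <<'E'
from h import *
def blob(mask,box,close=0,off=0):
    x0,y0,x1,y1=box; m=np.zeros_like(mask,np.uint8); m[y0:y1,x0:x1]=mask[y0:y1,x0:x1]
    if close: m=cv2.morphologyEx(m,cv2.MORPH_CLOSE,np.ones((close,close),np.uint8))
    cs=cv2.findContours(m,cv2.RETR_EXTERNAL,cv2.CHAIN_APPROX_NONE)[0]
    return max(cs,key=cv2.contourArea)
def rect(n,c,z):
    P=np.array([ray(n,*p[0],z)[:2] for p in c],np.float32)
    return cv2.minAreaRect(P)
E
python3 - <<'E'
from m import *
im=cv2.imread('pics/top0.png'); h,s,v=[a.astype(int) for a in cv2.split(cv2.cvtColor(im,cv2.COLOR_BGR2HSV))]
sat=(s>85)&(v>40)
red=((h<12)|(h>168))&(s>120)
R=lambda *a:[tuple(np.round(x,1)) if np.ndim(x) else round(x,1) for x in a[0]]
def go(nm,mask,box,z,close=0):
    c=blob(mask.astype(np.uint8),box,close); print(nm,R(rect('top',c,z)),cv2.boundingRect(c),cv2.contourArea(c))
go('redb',sat,(325,185,465,270),13,5)
go('greenb',sat,(175,195,310,265),13,5)
go('char',v<45,(222,280,268,335),28)
go('bezel',s>85,(288,310,312,334),12)
go('clamp',s>85,(330,280,366,356),12,5)
go('loupe',v<45,(384,314,412,342),15,3)
go('nozz',s>85,(430,312,457,337),50)
go('tin',red,(155,280,210,330),22,3)
for b in ((222,280,268,335),(384,314,412,342)):
    print(np.percentile(v[b[1]:b[3],b[0]:b[2]],[5,25,50,75]))
x=cv2.resize(im[275:365,220:490],None,fx=2.9,fy=2.9,interpolation=cv2.INTER_CUBIC)
si=cv2.imread('pics/side0.png')[200:400,160:430]; y=cv2.resize(si,None,fx=1.6,fy=1.6,interpolation=cv2.INTER_CUBIC)
w=max(x.shape[1],y.shape[1]); 
o=np.zeros((x.shape[0]+y.shape[0],w,3),np.uint8);o[:x.shape[0],:x.shape[1]]=x;o[x.shape[0]:,:y.shape[1]]=y
cv2.imwrite('pics/c0.png',o);print(o.shape)
E
```

```text
redb [(np.float64(627.9), np.float64(-165.9)), (np.float64(92.5), np.float64(217.4)), 8.1] (336, 195, 119, 64) 5167.5
greenb [(np.float64(624.3), np.float64(126.2)), (np.float64(211.6), np.float64(89.6)), 86.3] (185, 207, 114, 50) 4599.5
char [(np.float64(477.2), np.float64(118.2)), (np.float64(46.1), np.float64(67.7)), 88.7] (232, 289, 26, 38) 653.0Traceback (most recent call last):
  File "<stdin>", line 11, in <module>
  File "<stdin>", line 7, in go
  File "m.py", line 6, in blob
    return max(cs,key=cv2.contourArea)
ValueError: max() iterable argument is empty
```

```bash
python3 - <<'E'
from m import *
im=cv2.imread('pics/top0.png'); h,s,v=[a.astype(int) for a in cv2.split(cv2.cvtColor(im,cv2.COLOR_BGR2HSV))]
red=((h<12)|(h>168))&(s>120)
def go(nm,mask,box,z,close=0):
    c=blob(mask.astype(np.uint8),box,close); r=rect('top',c,z);print(nm,np.round(r[0],1),np.round(r[1],1),round(r[2],1),cv2.boundingRect(c),cv2.contourArea(c))
hot=s>60
go('bezel',s>65,(288,310,312,334),12)
warm=(h<30)&(s>60)
go('clamp',warm,(330,280,366,356),12,5)
go('loupe',v<55,(384,314,412,342),15,3)
go('nozz',warm,(430,312,457,337),50)
go('tin',red,(155,280,210,330),22,3)
x=cv2.resize(im[275:365,220:490],None,fx=2.9,fy=2.9,interpolation=cv2.INTER_CUBIC)
si=cv2.imread('pics/side0.png')[200:400,160:430]; y=cv2.resize(si,None,fx=1.6,fy=1.6,interpolation=cv2.INTER_CUBIC)
w=max(x.shape[1],y.shape[1]); 
o=np.zeros((x.shape[0]+y.shape[0],w,3),np.uint8);o[:x.shape[0],:x.shape[1]]=x;o[x.shape[0]:,:y.shape[1]]=y
cv2.imwrite('pics/c0.png',o);print(o.shape)
E
```

```text
bezel [450.3  17.9] [18.5 20.3] 89.2 (295, 316, 11, 12) 88.5
clamp [454.4 -71.9] [120.3  21.5] 11.8 (337, 286, 24, 66) 645.0
loupe [ 433.8 -157.9] [30.4 23.6] 10.5 (389, 320, 15, 17) 57.5
nozz [ 437.5 -238.6] [27.4 21.3] 88.7 (435, 318, 16, 13) 145.0
tin [482.7 230.9] [60.4 59. ] 64.1 (165, 289, 37, 35) 773.5
(581, 783, 3)
```

View pics/c0.png

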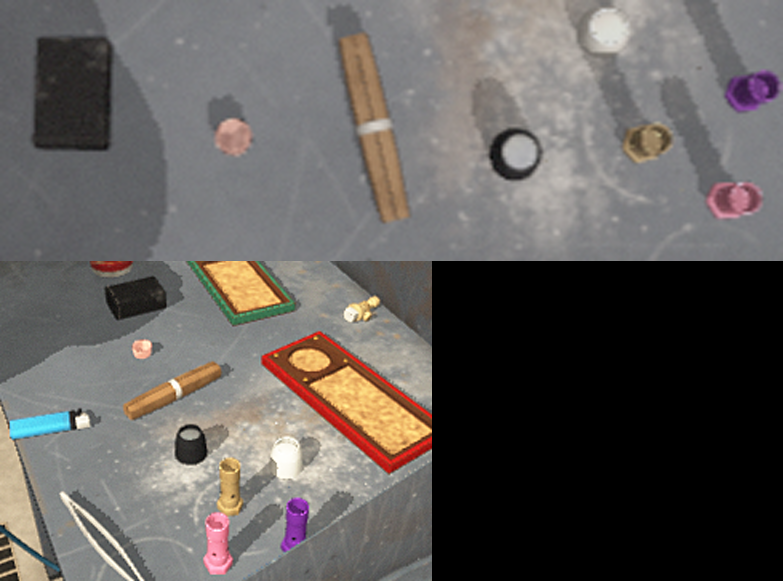

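The crops show: charcoal axis-aligned, bezel centre about (300.7,321.9), clamp band in its middle, black loupe circle centre about (397.9,327.8), nozzle foot about (440,325) and tube top about (446,322). Next I'll check the heights of the torch, vise and walls, and cross-check against the side view.

```bash
python3 - <<'E'
from h import *
def tri(a,b):
    Ps=[]
    for n in('top','side'):
        c,f,R,t=cam(n);K=np.array([[f,0,c['cx']],[0,f,c['cy']],[0,0,1]]);Ps.append(K@np.c_[R,t])
    X=cv2.triangulatePoints(Ps[0],Ps[1],np.array(a,float).reshape(2,1),np.array(b,float).reshape(2,1)).ravel();return X[:3]/X[3]
for nm,a,b in [('torchtip',(207,363),(184,180)),('torchelbow',(157,386),(123,140)),('handle',(150,440),(75,123)),('handleend',(148,470),(58,120)),('vise',(133,308),(212,158)),('vise2',(90,270),(240,118)),('rod',(170,120),(350,110)),('wallLtop',(23,70),(318,28)),('wallRtop',(565,57),(629,138)),('bucket',(121,160),(295,130)),
 ('noz top',(446,322),(304.5,325)),('loupe top',(398.5,327.8),(279,307)),('bezel',(300.7,321.9),(249,252)),('clamp',(348.8,319.0),(268.5,280))]:
    print(nm,np.round(tri(a,b)))
print('nozfoot',ray('top',439.7,325.3,6),'tube',ray('top',445.9,322.2,56),'loupe',ray('top',397.9,327.8,8),'bez',ray('top',300.7,321.9,12))
print(proj('side',(209,589,236)),proj('top',(209,589,236)))
for p in [(477,118,28),(450,18,13),(454,-72,20),(434,-158,30),(437,-235,56)]: print(np.round(proj('side',p)))
o=ctrl.get_obs();R=cv2.Rodrigues(o['orientation'])[0];print(np.round(R,3))
th=np.radians(8.1)
for nm,c,a in [('red',(627.9,-165.9),8.1),('green',(624.3,126.2),-3.7)]:
    a=np.radians(a);Y=np.array([-np.sin(a),np.cos(a)]);print(nm,c-29*Y,c+73*Y)
E
```

```text
torchtip [379. 168. 115.]
torchelbow [326. 228. 195.]
handle [254. 220. 243.]
handleend [221. 219. 251.]
vise [475. 303.  87.]
vise2 [544. 352. 152.]
rod [784. 223. 178.]
wallLtop [796. 396. 327.]
wallRtop [ 799. -383.  333.]
bucket [725. 333. 107.]
noz top [ 441. -243.   61.]
loupe top [ 435. -162.   30.]
bezel [450.  16.  15.]
clamp [453. -73.  11.]
nozfoot [ 437.73915731 -241.88753396    6.        ] tube [ 440.15877791 -243.56254673   56.        ] loupe [ 434.78970617 -163.50670539    8.        ] bez [449.5088299   16.63585171  12.        ]
(np.float64(58.37337886074101), np.float64(73.6626815416225)) (np.float64(-116.9942955462214), np.float64(495.13686338800653))
[243. 218.]
[248. 253.]
[268. 276.]
[276. 306.]
[299. 325.]
[[-0.942  0.334 -0.   ]
 [ 0.334  0.942 -0.001]
 [ 0.    -0.001 -1.   ]]
red [ 631.98613573 -194.61068607] [617.61421007 -93.62827299]
green [622.42856306  97.26044707] [629.0108585  199.04784013]
```

Call:
servo_tool([
  [0,[0,0,40],0],
  [0,[0,0,80],0],
  [0,[0,0,120],0],
  [0,[0,0,160],0],
  [0,[0,0,200],3],
  [0,[20,-35,203],9],
  [0,[40,-70,203],18],
  [0,[60,-105,203],18],
  [0,[80,-140,203],18],
  [0,[100,-175,203],18],
])

```text
t: 0.93
ee_pos: [309.1, 412.2, 439.4]
orientation: [-0.04, -3.141, 0.001]
ft_force: [0.9, 0.1, 0.4]
width: 87.9
grasp_force: 0.0
```

Call:
servo_tool([
  [0,[20,-35,0],0],
  [0,[40,-70,0],0],
  [0,[60,-105,0],0],
  [0,[80,-140,0],0],
  [0,[100,-175,0],0],
  [0,[120,-210,0],0],
  [0,[140,-245,-5],0],
  [0,[158,-278,-20],0],
  [0,[168,-296,-55],0],
  [0,[168,-296,-95],0],
])

```text
t: 1.77
ee_pos: [479.6, 115.0, 345.3]
orientation: [0.048, 3.136, 0.0]
ft_force: [-0.2, -0.6, -0.6]
width: 87.7
grasp_force: 0.0
```

Call:
servo_tool([
  [0,[0,0,-40],0],
  [0,[0,0,-80],0],
  [0,[0,0,-120],0],
  [0,[0,0,-160],0],
  [0,[0,0,-200],0],
  [0,[0,0,-240],0],
  [0,[0,0,-240],0],
  [0,[0,0,-240],0],
])

```text
t: 2.43
ee_pos: [475.1, 117.7, 103.1]
orientation: [-0.042, -3.135, 0.002]
ft_force: [0.2, -0.1, 0.8]
width: 87.8
grasp_force: 0.0
```

```bash
python3 - <<'E'
from h import *
o=ctrl.get_obs();print(o['t'],o['ee_pos'],o['orientation'],o['ft_force'])
a=ctrl.get_image('top')[250:370,180:320];b=ctrl.get_image('side')[140:260,180:320]
cv2.imwrite('pics/d.png',cv2.resize(np.hstack([a,b]),None,fx=2.8,fy=2.8,interpolation=cv2.INTER_CUBIC))
E
```

```text
2.4333 [475.14958655 117.67532877 103.12715498] [-4.16434802e-02 -3.13548951e+00  2.20056252e-03] [ 0.22091608 -0.10298301  0.78042889]
```

View pics/d.png

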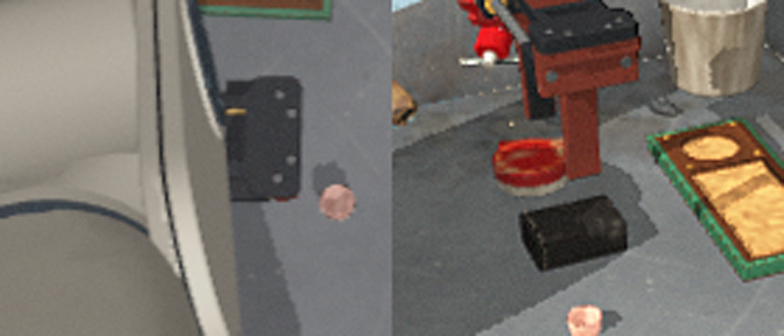

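Both views show the gripper aligned over the charcoal with clear space around it. I'll go down and grasp.

Call:
servo_tool([
  [0,[0,0,-30],0],
  [0,[0,0,-60],0],
  [0,[0,0,-78],0],
  [0,[0,0,-78],0],
  [0.6,[0,0,-78],0],
  [0.6,[0,0,-78],0],
  [0.6,[0,0,-78],0],
  [0.6,[0,0,-78],0],
  [0.6,[0,0,-78],0],
])

```text
t: 3.28
ee_pos: [477.7, 118.3, 27.9]
orientation: [0.042, 3.139, 0.001]
ft_force: [0.8, 0.6, -0.6]
width: 57.7
grasp_force: 0.0
```

Call:
servo_tool([
  [0.7,[0,0,0],0],
  [0.7,[0,0,0],0],
  [0.7,[0,0,0],0],
  [0.7,[0,0,0],0],
  [0.7,[0,0,0],0],
])

```text
t: 3.7
ee_pos: [477.1, 118.2, 27.1]
orientation: [0.042, 3.141, 0.0]
ft_force: [-1.1, 0.6, 7.7]
width: 45.9
grasp_force: 30.0
```

Call:
servo_tool([
  [0.7,[0,0,25],0],
  [0.7,[0,0,60],0],
  [0.7,[0,0,95],0],
  [0.7,[10,-20,100],-7],
  [0.7,[25,-50,100],-14],
  [0.7,[43,-86,100],-21],
  [0.7,[60,-121,100],-28],
  [0.7,[77,-156,100],-35],
  [0.7,[94,-191,100],-42],
  [0.7,[111,-226,100],-49],
])

```text
t: 4.53
ee_pos: [588.0, -109.8, 126.4]
orientation: [-1.349, -2.836, 0.0]
ft_force: [0.5, -0.1, -0.7]
width: 45.7
grasp_force: 30.0
```

Call:
servo_tool([
  [0.7,[20,-35,0],-7],
  [0.7,[36,-68,0],-14],
  [0.7,[44,-86,0],-21],
  [0.7,[44,-86.6,0],-28],
  [0.7,[44,-86.6,-25],-31.6],
  [0.7,[44,-86.6,-50],-31.6],
  [0.7,[44,-86.6,-70],-31.6],
  [0.7,[44,-86.6,-70],-31.6],
  [0.7,[44,-86.6,-70],-31.6],
])

```text
t: 5.28
ee_pos: [630.7, -194.2, 55.4]
orientation: [-2.062, -2.366, 0.002]
ft_force: [-0.3, 0.0, -1.0]
width: 45.9
grasp_force: 30.0
```

```bash
python3 - <<'E'
from h import *
o=ctrl.get_obs();print(o['t'],o['ee_pos'],o['orientation'],o['ft_force'],o['width'])
a=ctrl.get_image('top')[175:275,325:465];b=ctrl.get_image('side')[200:340,310:450]
a=cv2.resize(a,None,fx=2.8,fy=2.8);b=cv2.resize(b,None,fx=2.8,fy=2.8);a=cv2.copyMakeBorder(a,0,b.shape[0]-a.shape[0],0,0,0)
cv2.imwrite('pics/e.png',np.hstack([a,b]))
E
```

```text
5.2833 [ 630.74661711 -194.21617313   55.40793695] [-2.06163144e+00 -2.36640451e+00  2.10972460e-03] [-0.30811196  0.0107418  -0.96992659] 45.92066264728702
```

View pics/e.png

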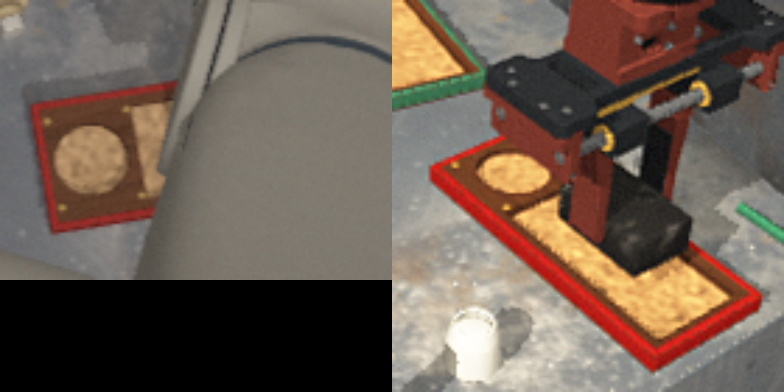

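The block is held level and aligned over the long bay of the red board. I'll lower and release.

Call:
servo_tool([
  [0.7,[0,0,-12],0],
  [0.7,[0,0,-20],0],
  [0.7,[0,0,-23.5],0],
  [0.7,[0,0,-23.5],0],
  [0.38,[0,0,-23.5],0],
  [0.3,[0,0,-23.5],0],
  [0.3,[0,0,-23.5],0],
  [0.3,[0,0,-10],0],
  [0.3,[0,0,25],0],
  [0.3,[0,0,60],0],
])

```text
t: 6.22
ee_pos: [630.7, -194.2, 116.8]
orientation: [-2.062, -2.366, 0.002]
ft_force: [0.8, -0.3, -0.5]
width: 61.5
grasp_force: 0.0
```

Call:
servo_tool([
  [0.3,[-26,30,0],0],
  [0.3,[-53,61,0],0],
  [0.3,[-80,92,0],0],
  [0.3,[-107,123,0],0],
  [0.3,[-134,154,0],0],
  [0.3,[-160,185,0],0],
  [0.3,[-182,211.5,0],0],
  [0.3,[-182,211.5,-30],0],
  [0.3,[-182,211.5,-60],0],
  [0.3,[-182,211.5,-60],0],
])

```text
t: 7.05
ee_pos: [447.4, 17.5, 54.3]
orientation: [-2.06, -2.367, 0.005]
ft_force: [-0.6, 0.2, -0.7]
width: 61.2
grasp_force: 0.0
```

```bash
python3 - <<'E'
from m import *
o=ctrl.get_obs();print(o['t'],o['ee_pos'],o['orientation'],o['ft_force'],o['width'])
T=ctrl.get_image('top');S=ctrl.get_image('side')
c=blob((cv2.cvtColor(T,cv2.COLOR_BGR2HSV)[...,2]<50).astype(np.uint8),(360,200,450,255));print(rect('top',c,34),cv2.boundingRect(c))
a=cv2.resize(T[175:275,325:465],None,fx=2.8,fy=2.8);b=cv2.resize(S[180:320,190:330],None,fx=2.8,fy=2.8);a=cv2.copyMakeBorder(a,0,b.shape[0]-a.shape[0],0,0,0)
cv2.imwrite('pics/f.png',np.hstack([a,b]))
E
```

```text
7.05 [447.44328889  17.50586335  54.25193857] [-2.05955837 -2.36716074  0.00545195] [-0.60493331  0.15099699 -0.65477481] 61.23233137608736
((623.7330322265625, -163.58363342285156), (45.08766555786133, 4.8188252449035645), 8.48816204071045) (393, 214, 6, 24)
```

View pics/f.png

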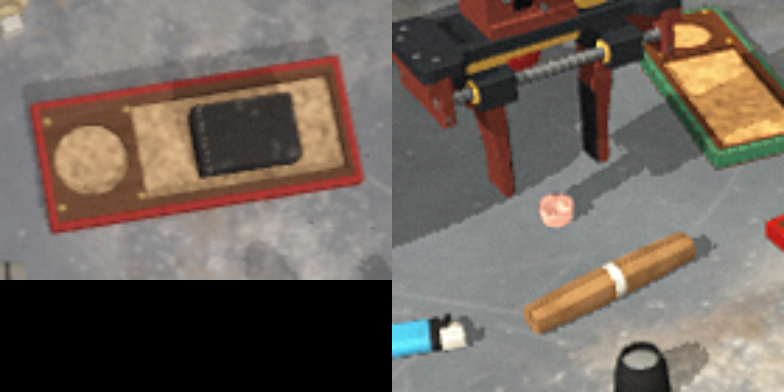

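Charcoal is flat in the long bay, centred about px (413,223), and the bezel sits between the fingers. I'll grasp the bezel.

```bash
python3 -c "
from h import *
print(ray('top',413.7,223.4,33)); print(proj('top',(632,-194.6,33)))"
```

```text
[ 627.32359232 -199.06256305   33.        ]
(np.float64(411.2062667794503), np.float64(221.03132449252723))
```

Call:
servo_tool([
  [0.3,[0,0,-20],0],
  [0.3,[0,0,-39],0],
  [0.3,[0,0,-39],0],
  [0.5,[0,0,-39],0],
  [0.6,[0,0,-39],0],
  [0.9,[0,0,-39],0],
  [0.9,[0,0,-39],0],
  [0.9,[0,0,-39],0],
  [0.9,[0,0,-39],0],
  [0.9,[0,0,-39],0],
])

```text
t: 7.98
ee_pos: [450.2, 17.0, 18.0]
orientation: [2.063, 2.368, 0.001]
ft_force: [0.2, -0.2, 5.1]
width: 21.3
grasp_force: 30.0
```

```bash
python3 - <<'E'
from m import *
T=ctrl.get_image('top');h,s,v=cv2.split(cv2.cvtColor(T,cv2.COLOR_BGR2HSV))
print(v[223,385:445],s[223,385:445]); print(v[200:250,414])
m=((v<75)&(s<90)).astype(np.uint8); m=cv2.morphologyEx(m,cv2.MORPH_OPEN,np.ones((3,3),np.uint8))
c=blob(m,(370,200,440,250)); print(rect('top',c,33),cv2.boundingRect(c))
cork=((h>8)&(h<30)&(v>120)).astype(np.uint8)
sq=((s>85)&(v>40)).astype(np.uint8); c=blob(sq,(325,185,465,270),5); print(rect('top',c,13))
E
```

```text
[203 185 195 191 166 170 175 151  53  32  44  54  58  52  52  52  54  56
  54  54  55  54  55  55  56  58  52  52  53  56  55  52  57  54  58  54
  54  57  57  56  55  58  54  56  57  54 100 157 188 196 207 205 206 211
 197 166 172 192 200 190] [100 106 102 104 106 105 106 108  91  40   6  19  35  25  10  20  24  14
  24  19  19  19  28  32  23  22  10  15  19  14  28  20  18  19   9  24
  19  18  27  14  28  26  24  18  18  19  92 106 104 103 100 101 100  98
 102 109 110 104 102 102]
[139 144 105  97  91  66 109 155 165 139  88  60  58  59  58  63  54  54
  56  53  59  56  60  56  53  53  58  59  59  55  58  55  58  50  40  41
 157 157 152 149 107 111 112 127 169 160 128 143 149 142]
((629.0747680664062, -200.0229949951172), (48.3972053527832, 60.97327423095703), 7.162430763244629) (397, 209, 35, 28)
((627.9215698242188, -165.60354614257812), (92.4210205078125, 216.83677673339844), 8.012662887573242)
```

Call:
servo_tool([
  [0.9,[0,0,25],0],
  [0.9,[0,0,60],0],
  [0.9,[5,-6,95],0],
  [0.9,[31,-36,100],0],
  [0.9,[58,-67,100],0],
  [0.9,[85,-98,100],0],
  [0.9,[112,-130,100],0],
  [0.9,[139,-162,100],0],
  [0.9,[163,-192,100],0],
  [0.9,[178,-210,90],0],
])

```text
t: 8.87
ee_pos: [631.2, -196.7, 109.3]
orientation: [2.062, 2.364, 0.003]
ft_force: [-0.5, -0.2, -0.5]
width: 21.5
grasp_force: 30.0
```

Call:
servo_tool([
  [0.9,[3,-4,-15],0],
  [0.9,[3,-4,-30],0],
  [0.9,[3,-4,-45],0],
  [0.9,[3,-4,-50],0],
  [0.9,[3,-4,-53],0],
  [0.9,[3,-4,-55],0],
  [0.9,[3,-4,-56],0],
  [0.9,[3,-4,-56],0],
  [0.9,[3,-4,-56],0],
])

```text
t: 9.62
ee_pos: [631.3, -196.9, 52.5]
orientation: [2.063, 2.368, 0.001]
ft_force: [0.1, 0.2, -0.7]
width: 21.4
grasp_force: 30.0
```

Call:
servo_tool([
  [0.9,[0,0,-0.5],0],
  [0.9,[0,0,-1],0],
  [0.72,[0,0,-1],0],
  [0.6,[0,0,-1],0],
  [0.5,[0,0,-1],0],
  [0.5,[0,0,-1],0],
  [0.5,[0,0,10],0],
  [0.5,[0,0,30],0],
  [0.45,[0,0,60],0],
  [0.45,[0,0,90],0],
])

```text
t: 10.45
ee_pos: [630.2, -196.9, 142.5]
orientation: [-2.063, -2.367, 0.001]
ft_force: [1.2, 0.2, 0.7]
width: 48.3
grasp_force: 0.0
```

Call:
servo_tool([
  [0.45,[-40,-10,0],0],
  [0.45,[-80,-20,0],0],
  [0.45,[-120,-30,0],0],
  [0.45,[-155,-40,0],0],
  [0.45,[-180,-45.5,0],0],
  [0.45,[-192,-45.5,0],0],
  [0.45,[-192,-45.5,-25],0],
  [0.45,[-192,-45.5,-45],0],
  [0.45,[-192,-45.5,-45],0],
])

```text
t: 11.2
ee_pos: [437.8, -241.8, 94.8]
orientation: [-2.062, -2.366, 0.001]
ft_force: [-0.7, 0.7, -0.5]
width: 48.6
grasp_force: 0.0
```

```bash
python3 - <<'E'
from h import *
o=ctrl.get_obs();print(o['t'],o['ee_pos'],o['orientation'],o['ft_force'],o['width'])
T=ctrl.get_image('top');S=ctrl.get_image('side')
a=cv2.resize(T[175:275,325:465],None,fx=2.8,fy=2.8);b=cv2.resize(S[260:400,240:380],None,fx=2.8,fy=2.8);a=cv2.copyMakeBorder(a,0,b.shape[0]-a.shape[0],0,0,0)
cv2.imwrite('pics/g.png',np.hstack([a,b]))
E
```

```text
11.2 [ 437.81023342 -241.79976819   94.78987916] [-2.06194315e+00 -2.36574934e+00  8.32469527e-04] [-0.71447     0.69340795 -0.50078357] 48.57558681092818
```

View pics/g.png

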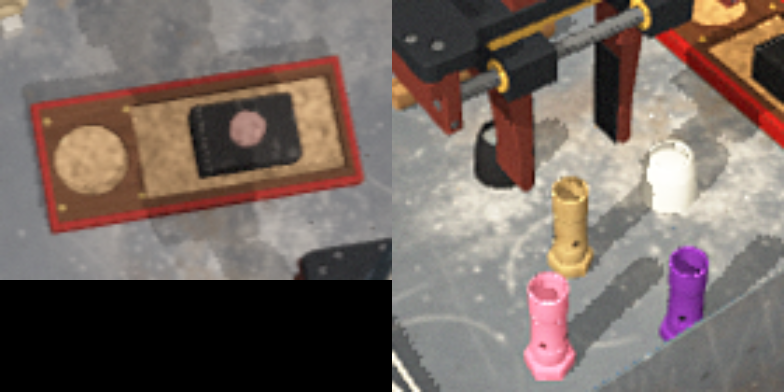

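The bezel stands on the middle of the charcoal at crop (248,128). The fingers straddle the brass nozzle and the decoys are clear of them. I'll go down and grasp.

Call:
servo_tool([
  [0.45,[0,0,-30],0],
  [0.45,[0,0,-55],0],
  [0.45,[0,0,-69],0],
  [0.45,[0,0,-69],0],
  [0.6,[0,0,-69],0],
  [0.95,[0,0,-69],0],
  [0.95,[0,0,-69],0],
  [0.95,[0,0,-69],0],
  [0.95,[0,0,-69],0],
  [0.95,[0,0,-69],0],
])

```text
t: 12.13
ee_pos: [439.6, -242.9, 28.7]
orientation: [2.062, 2.367, 0.001]
ft_force: [-0.4, 1.5, 7.0]
width: 19.0
grasp_force: 30.0
```

Call:
servo_tool([
  [0.95,[0,0,25],0],
  [0.95,[0,0,60],0],
  [0.95,[0,0,95],0],
  [0.95,[25,21,100],0],
  [0.95,[55,46,100],0],
  [0.95,[85,71,100],0],
  [0.95,[115,96,100],0],
  [0.95,[145,121,100],0],
  [0.95,[168,140,100],0],
  [0.95,[178.5,149,90],0],
])

```text
t: 12.97
ee_pos: [621.4, -91.3, 119.5]
orientation: [2.058, 2.368, 0.005]
ft_force: [0.7, -0.2, -1.8]
width: 18.6
grasp_force: 30.0
```

Call:
servo_tool([
  [0.95,[0,0,-25],0],
  [0.95,[0,0,-45],0],
  [0.95,[0,0,-60],0],
  [0.95,[0,0,-60],0],
])

```text
t: 13.3
ee_pos: [614.0, -93.4, 53.8]
orientation: [-2.06, -2.364, 0.006]
ft_force: [-1.1, 0.4, -0.5]
width: 18.7
grasp_force: 30.0
```

```bash
python3 - <<'E'
from h import *
o=ctrl.get_obs();print(o['t'],o['ee_pos'],o['orientation'],o['ft_force'],o['width'])
S=ctrl.get_image('side')
cv2.imwrite('pics/i.png',cv2.resize(S[180:330,290:440],None,fx=3,fy=3))
E
```

```text
13.3 [614.02611594 -93.35672164  53.84283766] [-2.05973793 -2.36427863  0.00596581] [-1.10628217  0.35113991 -0.50043448] 18.701619442141716
```

View pics/i.png

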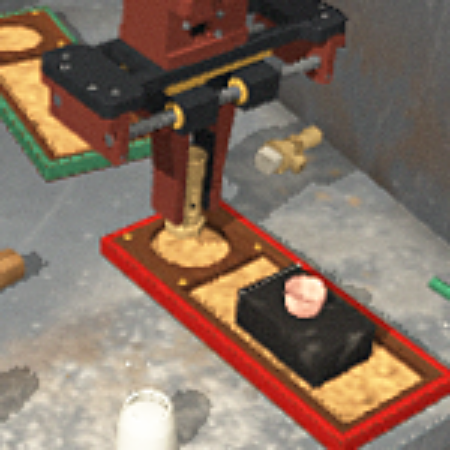

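The nozzle is upright over the round well at crop (188,230), with the kit beside it intact. I'll lower and release.

Call:
servo_tool([
  [0.95,[0,0,0],0],
  [0.95,[0,0,-10],0],
  [0.95,[0,0,-18],0],
  [0.95,[0,0,-22],0],
  [0.95,[0,0,-23],0],
  [0.95,[0,0,-23.5],0],
  [0.95,[0,0,-23.5],0],
  [0.7,[0,0,-23.5],0],
  [0.55,[0,0,-23.5],0],
  [0.55,[0,0,-23.5],0],
])

```text
t: 14.18
ee_pos: [617.5, -93.6, 34.2]
orientation: [2.063, 2.368, 0.0]
ft_force: [-1.0, 0.1, -0.1]
width: 35.0
grasp_force: 0.0
```

Call:
servo_tool([
  [0.55,[0,0,30],0],
  [0.55,[0,0,65],0],
  [0.55,[0,0,98],0],
  [0.5,[-15,2,100],-7],
  [0.45,[-40,5,100],-14],
  [0.45,[-65,8,100],-21],
  [0.45,[-90,11,100],-28],
  [0.45,[-115,14,100],-35],
  [0.45,[-140,18,100],-42],
  [0.45,[-163,21.5,100],-49],
])

```text
t: 15.02
ee_pos: [452.9, -71.8, 134.2]
orientation: [-2.864, -1.291, -0.0]
ft_force: [0.3, -0.2, 0.5]
width: 48.1
grasp_force: 0.0
```

Call:
servo_tool([
  [0.45,[0,0,-15],-7],
  [0.45,[0,0,-30],-14],
  [0.45,[0,0,-45],-21],
  [0.45,[0,0,-60],-28],
  [0.45,[0,0,-60],-35],
  [0.45,[0,0,-60],-37.3],
  [0.45,[0,0,-60],-37.3],
  [0.45,[0,0,-60],-37.3],
])

```text
t: 15.68
ee_pos: [454.5, -72.1, 74.2]
orientation: [3.125, 0.319, 0.0]
ft_force: [-0.4, -0.7, 0.5]
width: 48.2
grasp_force: 0.0
```

```bash
python3 - <<'E'
from h import *
o=ctrl.get_obs();print(o['t'],o['ee_pos'],o['orientation'],o['ft_force'],o['width'])
T=ctrl.get_image('top');S=ctrl.get_image('side')
a=cv2.resize(T[175:275,325:465],None,fx=2.8,fy=2.8);b=cv2.resize(S[210:350,210:350],None,fx=2.8,fy=2.8);a=cv2.copyMakeBorder(a,0,b.shape[0]-a.shape[0],0,0,0)
cv2.imwrite('pics/j.png',np.hstack([a,b]))
E
```

```text
15.6833 [454.54940088 -72.06975639  74.1852766 ] [3.12525463e+00 3.19422702e-01 4.11155194e-04] [-0.40067182 -0.70510659  0.46541588] 48.201161915260194
```

View pics/j.png

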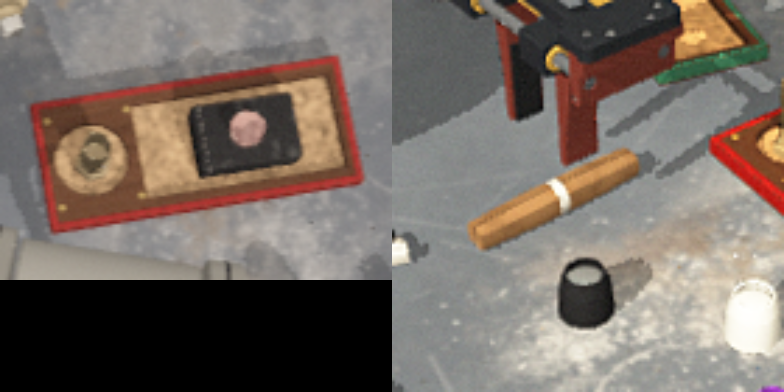

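The nozzle stands in the round well and the red kit is complete. The fingers straddle the clamp at its band. I'll grasp it.

Call:
servo_tool([
  [0.45,[0,0,-30],0],
  [0.45,[0,0,-50],0],
  [0.45,[0,0,-56],0],
  [0.45,[0,0,-56],0],
  [0.6,[0,0,-56],0],
  [0.9,[0,0,-56],0],
  [0.9,[0,0,-56],0],
  [0.9,[0,0,-56],0],
  [0.9,[0,0,-56],0],
  [0.9,[0,0,-56],0],
])

```text
t: 16.62
ee_pos: [454.9, -72.2, 18.8]
orientation: [3.125, 0.317, 0.002]
ft_force: [0.3, 0.5, 6.2]
width: 21.2
grasp_force: 30.0
```

Call:
servo_tool([
  [0.9,[0,0,25],0],
  [0.9,[0,0,60],0],
  [0.9,[5,5,88],7],
  [0.9,[25,25,90],14],
  [0.9,[49,49,90],21],
  [0.9,[73,73,90],28],
  [0.9,[97,97,90],35],
  [0.9,[121,121,90],42],
  [0.9,[145,146,90],49],
  [0.9,[162,163,90],56],
])

```text
t: 17.45
ee_pos: [618.2, 93.2, 108.4]
orientation: [2.605, 1.756, 0.002]
ft_force: [0.4, 0.0, -1.0]
width: 21.5
grasp_force: 30.0
```

Call:
servo_tool([
  [0.9,[6,6.3,0],7],
  [0.9,[6,6.3,-10],14],
  [0.9,[6,6.3,-30],18.5],
  [0.9,[6,6.3,-50],18.5],
  [0.9,[6,6.3,-58],18.5],
  [0.9,[6,6.3,-58],18.5],
  [0.9,[6,6.3,-58],18.5],
])

```text
t: 18.03
ee_pos: [622.1, 97.2, 50.1]
orientation: [-2.296, -2.143, 0.001]
ft_force: [0.6, 0.5, -0.4]
width: 21.3
grasp_force: 30.0
```

```bash
python3 - <<'E'
from h import *
o=ctrl.get_obs();print(o['t'],o['ee_pos'],o['orientation'],o['ft_force'],o['width'])
S=ctrl.get_image('side')
cv2.imwrite('pics/k.png',cv2.resize(S[130:260,240:380],None,fx=3.5,fy=3.5))
E
```

```text
18.0333 [622.1152147   97.16023105  50.0721135 ] [-2.29634416e+00 -2.14306884e+00  1.22826070e-03] [ 0.59134234  0.4892197  -0.36880725] 21.29213193278097
```

View pics/k.png

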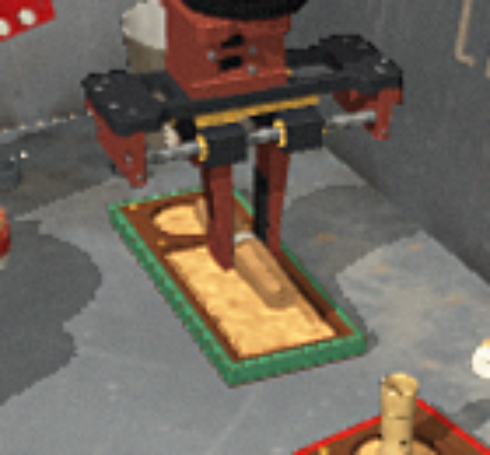

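The clamp is lengthwise over the green long bay, and its near end at crop (285,295) will drop centred. I'll lower and release with a narrow opening.

Call:
servo_tool([
  [0.9,[0,0,-12],0],
  [0.9,[0,0,-20],0],
  [0.9,[0,0,-24],0],
  [0.9,[0,0,-25.5],0],
  [0.9,[0,0,-25.5],0],
  [0.65,[0,0,-25.5],0],
  [0.65,[0,0,-25.5],0],
  [0.65,[0,0,-25.5],0],
  [0.65,[0,0,-10],0],
  [0.6,[0,0,20],0],
])

```text
t: 18.92
ee_pos: [619.7, 96.9, 67.2]
orientation: [-2.293, -2.141, 0.009]
ft_force: [-0.1, -0.0, 0.0]
width: 33.7
grasp_force: 0.0
```

Call:
servo_tool([
  [0.5,[0,0,35],0],
  [0.4,[-10,-14,60],0],
  [0.3,[-33,-46,60],0],
  [0.3,[-56,-78,60],0],
  [0.3,[-79,-110,60],0],
  [0.3,[-102,-142,60],0],
  [0.3,[-125,-174,60],0],
  [0.3,[-148,-206,60],0],
  [0.3,[-171,-238,60],0],
  [0.3,[-187.5,-260,60],0],
])

```text
t: 19.75
ee_pos: [432.9, -164.5, 130.2]
orientation: [-2.297, -2.143, 0.001]
ft_force: [1.1, -0.7, -0.7]
width: 61.3
grasp_force: 0.0
```

Call:
servo_tool([
  [0.3,[0,0,-25],0],
  [0.3,[0,0,-50],0],
  [0.3,[0,0,-60],0],
  [0.3,[0,0,-60],0],
  [0.3,[0,0,-60],0],
])

```text
t: 20.17
ee_pos: [434.8, -162.5, 70.0]
orientation: [-2.295, -2.144, 0.001]
ft_force: [0.7, -0.4, 0.7]
width: 61.6
grasp_force: 0.0
```

```bash
python3 - <<'E'
from h import *
o=ctrl.get_obs();print(o['t'],o['ee_pos'],o['orientation'],o['ft_force'],o['width'])
T=ctrl.get_image('top');S=ctrl.get_image('side')
a=cv2.resize(T[175:275,175:315],None,fx=2.8,fy=2.8);b=cv2.resize(S[240:380,210:350],None,fx=2.8,fy=2.8);a=cv2.copyMakeBorder(a,0,b.shape[0]-a.shape[0],0,0,0)
cv2.imwrite('pics/l.png',np.hstack([a,b]))
E
```

```text
20.1667 [ 434.78546709 -162.47120242   70.01217892] [-2.29483951e+00 -2.14368810e+00  9.18046952e-04] [ 0.667489   -0.35883463  0.65452217] 61.61709389186137
```

View pics/l.png

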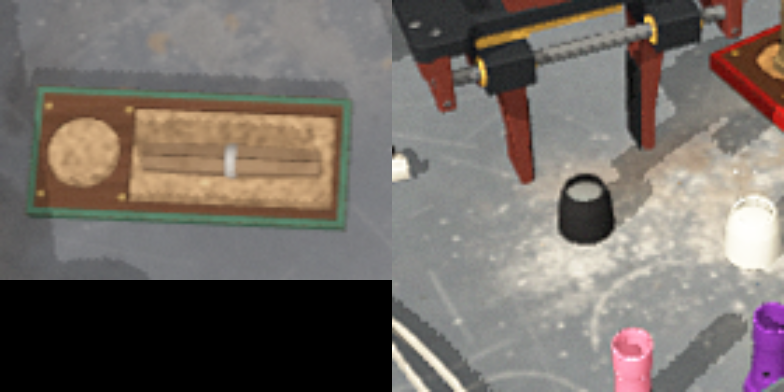

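The clamp lies lengthwise in the green bay, and the fingers straddle the black loupe. I'll grasp it.

Call:
servo_tool([
  [0.3,[0,0,-25],0],
  [0.3,[0,0,-40],0],
  [0.3,[0,0,-46],0],
  [0.3,[0,0,-46],0],
  [0.5,[0,0,-46],0],
  [0.8,[0,0,-46],0],
  [0.8,[0,0,-46],0],
  [0.8,[0,0,-46],0],
  [0.8,[0,0,-46],0],
  [0.8,[0,0,-46],0],
])

```text
t: 21.1
ee_pos: [435.2, -162.9, 24.6]
orientation: [2.296, 2.143, 0.001]
ft_force: [-0.8, -0.3, 3.5]
width: 29.9
grasp_force: 30.1
```

Call:
servo_tool([
  [0.8,[0,0,0],0],
  [0.8,[0,0,10],0],
  [0.8,[0,0,30],0],
  [0.8,[0,0,60],0],
  [0.8,[0,0,90],0],
  [0.8,[0,0,90],0],
])

```text
t: 21.6
ee_pos: [437.4, -163.8, 118.9]
orientation: [2.291, 2.14, 0.005]
ft_force: [0.3, -0.5, 0.1]
width: 30.3
grasp_force: 29.9
```

Call:
servo_tool([
  [0.8,[12,22,0],0],
  [0.8,[30,56,0],0],
  [0.8,[48,90,0],0],
  [0.8,[66,124,0],0],
  [0.8,[84,158,0],0],
  [0.8,[102,192,0],0],
  [0.8,[120,226,0],0],
  [0.8,[138,260,0],0],
  [0.8,[156,294,0],0],
  [0.8,[174,326,0],0],
])

```text
t: 22.43
ee_pos: [608.9, 165.3, 113.8]
orientation: [-2.295, -2.144, 0.001]
ft_force: [0.4, -0.5, -0.3]
width: 30.1
grasp_force: 29.9
```

Call:
servo_tool([
  [0.8,[14,26,0],0],
  [0.8,[20,36,0],0],
  [0.8,[20,36,-25],0],
  [0.8,[20,36,-50],0],
  [0.8,[20,36,-60],0],
  [0.8,[20,36,-60],0],
  [0.8,[20,36,-60],0],
])

```text
t: 23.02
ee_pos: [628.3, 198.5, 53.8]
orientation: [-2.296, -2.143, 0.003]
ft_force: [0.8, -0.5, 0.0]
width: 30.2
grasp_force: 29.9
```

```bash
python3 - <<'E'
from h import *
o=ctrl.get_obs();print(o['t'],o['ee_pos'],o['orientation'],o['ft_force'],o['width'])
S=ctrl.get_image('side')
cv2.imwrite('pics/n.png',cv2.resize(S[130:260,240:380],None,fx=3.5,fy=3.5))
E
```

```text
23.0167 [628.28482884 198.46105524  53.81487029] [-2.29634504 -2.14281632  0.00257179] [ 8.02565630e-01 -5.22125413e-01  7.14834591e-05] 30.210542013228288
```

View pics/n.png

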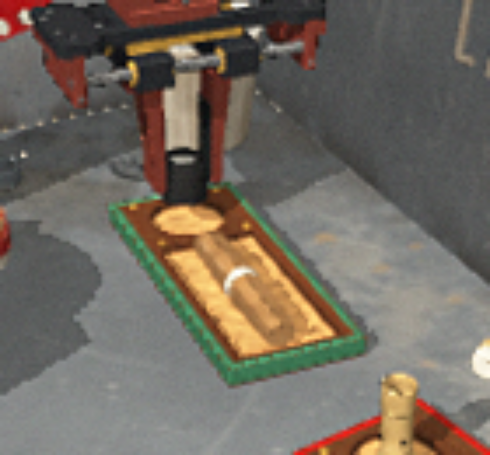

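The loupe hangs upright above the green well. I'll lower, release and lift.

Call:
servo_tool([
  [0.8,[0,0,-10],0],
  [0.8,[0,0,-18],0],
  [0.8,[0,0,-22],0],
  [0.8,[0,0,-23.5],0],
  [0.8,[0,0,-23.5],0],
  [0.55,[0,0,-23.5],0],
  [0.5,[0,0,-23.5],0],
  [0.5,[0,0,-10],0],
  [0.5,[0,0,25],0],
  [0.5,[0,0,60],0],
])

```text
t: 23.9
ee_pos: [627.7, 198.9, 114.4]
orientation: [-2.295, -2.143, 0.005]
ft_force: [1.0, 0.3, -0.5]
width: 43.8
grasp_force: 0.0
```

Call:
servo_tool([
  [0.5,[-10,-20,40],0],
  [0.5,[-30,-50,70],0],
  [0.5,[-50,-80,80],0],
  [0.5,[-70,-110,80],0],
  [0.5,[-90,-145,80],0],
  [0.5,[-110,-175,80],0],
  [0.5,[-130,-200,80],0],
  [0.5,[-150,-200,80],0],
  [0.5,[-150,-200,80],0],
  [0.5,[-150,-200,80],0],
])

```text
t: 24.73
ee_pos: [478.9, -1.0, 195.2]
orientation: [2.296, 2.142, 0.002]
ft_force: [-0.5, 0.9, 0.3]
width: 43.6
grasp_force: 0.0
```

```bash
python3 - <<'E'
from h import *
o=ctrl.get_obs();print(o['t'],o['ee_pos'],o['ft_force'],o['width'])
T=ctrl.get_image('top');S=ctrl.get_image('side')
a=cv2.resize(T[150:340,150:470],(480,285));b=cv2.resize(S[120:340,210:450],(311,285))
cv2.imwrite('pics/o.png',np.hstack([a,b]))
E
```

```text
24.7333 [478.90201572  -0.99174846 195.20157729] [-0.49218234  0.94730168  0.30030805] 43.57545426274411
```

View pics/o.png

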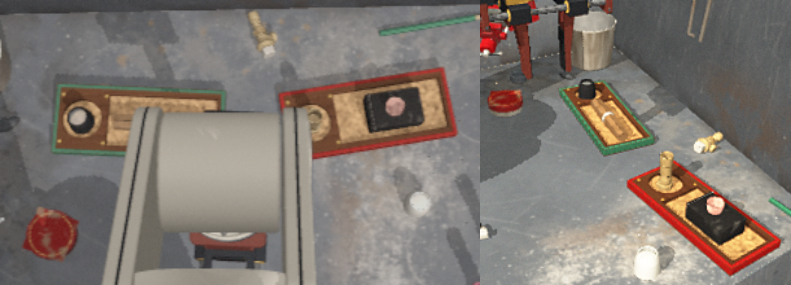

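Both kits are complete and standing: the loupe is in the green well at (80,118), the clamp is in its bay, and the red kit is intact. The tin and valve are where they were, and the robot is clear.

```bash
python3 -c "
from workcell import ctrl
print(ctrl.close_job())"
```

```text
the job is handed in; nothing more can be done
None
```

Both kits were made up in the order asked and handed in at about 25 s; the last pictures showed all five pieces in place, and the tin and valve were left where they were.

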